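Index the length stop of a sawing jig and butt the workpiece against it

TASK

Set the sawing jig up for the short length: push the sliding length stop along its rail towards the saw slot until its spring plunger drops into the notch next to the slot, and leave it seated there. Then push the wood block flat against the fence and along the fence until its end butts against the stop, without knocking the stop out of its notch. Only push: do not lift or tip the block, and leave the tape measure, the marker and the small paint tin where they are.

Things in the scene. Friction and masses are not known exactly. Their poses are not given: they have to be found in the camera images.
- jig: sawing jig fixed to the bench, place and yaw vary. Board 18 mm thick, x -160 to +36 mm; along its far edge a fence 36 mm thick, top 68 mm above the bench. Origin: bench level, on the fence's near (working) face x = 0, which runs along y from -220 to +280 mm. +x into the fence, z up. Saw slot, 3 mm, at y = -65 mm; fence left of y = -22 mm is an aluminium rail on which the stop slides
- length_stop (a joint): place of the length stop on the rail, m: 0 with its plunger at jig y = +180 mm, growing towards the saw slot (jig -y); limits -0.04, 0.16; starts at 0 to 0.085. Needs 1.5 to 3.5 N to slide on the plain strip; 5 mm from a notch's centre it is pulled in by itself (the push drops to nothing), then needs 10 to 14 N to be driven out on either side
- plunger (a joint): height of the stop's spring plunger, m: about 0 (to -0.001) when its ball rides on the plain strip, about -0.0035 when it has dropped into a notch
- push_face (a point): on the stop: centre of the end face of its black saddle that looks along jig +y (away from the saw slot), 50 mm wide along jig x, z 74 to 102 mm above the bench. Saddle 60 mm long; the plunger in its middle has its cap 123 mm above the bench. Rail top below the face: 68 mm, strip 70 mm. Axes as the jig's
- plunger_axis (a point): on the stop: the plunger's centre line at the height of the strip's top (70 mm above the bench), 30 mm along jig -y from push_face, at jig x = 18 mm. Axes as the jig's
- stop_face (a point): on the stop: centre of the face of its aluminium foot that looks along jig -y, against which the workpiece butts; 46 mm wide (jig x = -50 to -4 mm), z 24 to 58 mm above the bench; 30 mm along jig -y from plunger_axis. Axes as the jig's
- slot_notch (a point): V notch next to the saw slot, 10 mm wide, 5 mm deep, in the steel index strip let into the rail's top; its centre at the strip's top, 70 mm above the bench, jig x = 18 mm. The strip is set anew each time, so the notch is at jig y = 45 to 75 mm. A like notch 150 mm further along jig +y is not wanted. Axes as the jig's
- block_center (a point): centre (half-way up) of the loose wood block, 62 (x) x 120 (y) x 38 (z) mm, 0.1 to 0.22 kg. It starts flat on the board 10 to 45 mm off the fence, on the saw-slot side of the stop, its long side within 0.25 rad of the jig's y. Home, its centre is at jig x = -31 mm and 60 mm along jig -y from stop_face
- tape_measure: bystander: tape measure 37x83x68 mm standing on the bench at the right, origin at the middle of its underside
- marker: bystander: felt marker 16x135x16 mm lying on the jig's board near its front left corner, roughly along the jig's y; origin at the middle of its underside
- sample_tin: bystander: small closed paint tin, 66 mm across and 85 mm high, on the bench at the right, origin at the middle of its underside
Things that resemble listed ones, but are neither listed nor needed, are in the scene too. Leave any green look-alike of the part that bears block_center alone.

How it is judged:
On the way:
1. the stop's plunger has dropped into the notch next to the saw slot and the stop rests there (y of plunger_axis in the frame of slot_notch between -0.0025 and 0.0025 m and value of joint plunger below -0.0018 m and velocity of joint length_stop between -0.01 and 0.01 m/s), for 0.2 s.
At the end, for the whole second after the job is handed in: Plunger down in the notch next to the saw slot (stop within 2.5 mm of its centre, plunger dropped over 1.8 mm); block at rest flat on the board, long side on the fence (gap under 3.5 mm, turned under 0.035 rad), end on the stop foot (gap under 3.5 mm) (y of plunger_axis in the frame of slot_notch between -0.0025 and 0.0025 m and value of joint plunger below -0.0018 m and x of block_center in the frame of jig above -0.0345 m and angle between the y axis of block_center and the y axis of jig, either way round below 0.035 rad and y of block_center in the frame of stop_face between -0.0635 and -0.055 m and z of block_center in the frame of jig below 0.041 m and linear speed of wood_block below 0.01 m/s); the robot touches nothing.
It fails at once if the wood block is lifted off the board or tipped (z of block_center in the frame of jig above 0.047 m or angle between block_center's own z axis and vertical above 0.2 rad).
It fails at once if the tape measure, the marker or the small paint tin is moved (distance of any of tape_measure, marker, sample_tin from where it was at the start of the episode above 0.02 m).
It also fails if it takes over 64 s, if anything falls off the work surface, if the arm or the gripper's body presses on something with over 40 N, if the wrist force passes 120 N, or if a joint passes its speed limit or range.

ROBOT

A 6-joint arm with a two-finger parallel gripper is mounted at the origin on a cart in front of the work surface, level with it; the furniture and walls round the work are solid. World frame = base frame: x ahead of the robot, y to its left, z up, the work surface at z = 0. Lengths are in m, angles in rad, forces in N, time in s.
With the tool pointing down it reaches from about 0.35 to 0.975 m from the base axis. Payload 7.1 kg.
Tool frame: the origin (TCP) lies midway between the tips of the shut fingers; the grasp point (between the pads) lies 19 mm behind it; z points along the fingers, x is the direction in which the jaws open and shut, and the axes are right-handed (so a half turn about z gives the same grasp; the last joint's range is limited). The gripper opens to 88 mm and grips with 3 to 60 N. Pads are 20 mm wide; open, the fingers measure 115 mm over their backs; the gripper's body (75 mm by 178 mm) begins 61 mm behind the grasp point.
Start: joints at [-1.306, 0.423, 1.63, -0, 1.089, -0.019], TCP at [0.175, -0.6, 0.223] pointing down, gripper open.
Joint ranges: [-3, 3], [-0.9, 2.11], [0.09, 2.58], [-1.31, 4.45], [0.11, 2.69], [-2.54, 2.54]. Speed limits (rad/s): [2.39, 2.39, 3.01, 3.14, 3.14, 3.14].

INTERFACE

Orientations are given as a unit quaternion [w, x, y, z].
In Python, from station import move_pose, movel, movej, command_gripper, wait, inverse_kinematics, read_camera, camera_info, MotionError, job_done, get_time, get_joint_pos, get_qvel, get_effort, get_tcp_pos, get_ee_rot, get_ft_force, get_ft_torque, get_grip_width gives the robot as it stands. Calls block until the motion is done:
- move_pose(position, orientation): joint-space move of the TCP to a pose.
- movel(position, frame=None, v=0.15, until_force=None): straight line of the TCP; frame=None keeps the orientation; v is the mean speed in m/s. With until_force (N) it stops when the force on the tool has changed by that much, and returns True; else False.
- movej(angles): joint-space move.
- command_gripper(opening): opening from 0.0 (shut) to 1.0 (fully open); the grip force is fixed at half the most; returns when the fingers have stopped.
- wait(seconds).
- inverse_kinematics(position, orientation): joint angles nearest the present ones, or None.
- read_camera(name): name is "scene" or "top" or "wrist"; returns the picture (420x560x3 uint8, red, green, blue); there is no depth.
- camera_info(name): a dict with "intrinsics" (3x3 intrinsics, pixels), "T" (4x4, takes a point from camera to world coordinates); the wrist camera has in their place "tool_from_camera" (4x4, takes a point from camera to tool coordinates, whose origin is the TCP and whose axes are the tool frame's). Camera axes: x right, y up, looking along -z (the intrinsics and any distortion apply to the point x, -y, -z); pixel columns grow to the right and rows downward; lengths in m; the calibration is good to about 2 mm. A picture is of the moment at which its call begins: read the wrist's pose just before it. camera_info takes no time and is no camera call.
A pose or a line that the arm cannot do raises MotionError and nothing moves.
- job_done(): hands the job in, once; it reports no verdict.
Readings, each from a call of its own:
- get_time(): time.
- get_joint_pos(): joint angles.
- get_qvel(): joint speeds.
- get_effort(): joint torques, N m.
- get_tcp_pos(): TCP position.
- get_ee_rot(): TCP orientation.
- get_ft_force(): force on the tool from outside, world axes, zero at the start.
- get_ft_torque(): the same for the moment, N m.
- get_grip_width(): opening from 0.0 (shut) to 1.0 (fully open).
Only numpy, scipy, OpenCV 4.12 (cv2) and the standard library are available. Lean on these libraries where they do the work, as an engineer would, in place of code of your own. Each camera call takes 0.05 s, during which the arm holds its last target.

## Working session

There is one attempt and no reset: what is moved stays moved. The work goes in short steps, each a Python script; the robot and the scene stay as the last script left them, time stands still between calls to the robot, and variables do not carry over. Pictures are saved under pics/ and viewed, and the job is handed in when it is done.

```bash
mkdir -p pics; ls
python3 - <<'E'
from station import *
import cv2,numpy as np
for n in ["scene","top"]:
    im=read_camera(n); cv2.imwrite(f"pics/{n}0.png",im[:,:,::-1])
    i=camera_info(n); print(n,i)
print(camera_info("wrist")); print(get_time(),get_ee_rot())
E
```

```text
pics
scene {'intrinsics': array([[463.69824576,   0.        , 274.39085024],
       [  0.        , 463.69824576, 208.87164621],
       [  0.        ,   0.        ,   1.        ]]), 'T': array([[-0.89321832,  0.2678199 , -0.36115584,  0.094237  ],
       [-0.44944671, -0.5543453 ,  0.70049907,  0.63481186],
       [-0.01259745,  0.7880189 ,  0.61552215,  0.76663025],
       [ 0.        ,  0.        ,  0.        ,  1.        ]])}
top {'intrinsics': array([[403.79397905,   0.        , 278.06822478],
       [  0.        , 403.79397905, 211.5898464 ],
       [  0.        ,   0.        ,   1.        ]]), 'T': array([[-1.65050214e-02,  9.92052189e-01, -1.24739884e-01,
         3.71415837e-01],
       [-9.99860359e-01, -1.67025103e-02, -5.37480271e-04,
        -1.22689006e-01],
       [-2.61667767e-03,  1.24713594e-01,  9.92189333e-01,
         1.13853788e+00],
       [ 0.00000000e+00,  0.00000000e+00,  0.00000000e+00,
         1.00000000e+00]])}
{'intrinsics': array([[348.31025491,   0.        , 275.44378642],
       [  0.        , 348.31025491, 209.39803514],
       [  0.        ,   0.        ,   1.        ]]), 'tool_from_camera': array([[ 9.99999961e-01,  4.69221237e-05,  2.76943535e-04,
        -1.38472617e-03],
       [ 1.21818656e-04, -9.60848857e-01, -2.77073022e-01,
        -7.73061822e-02],
       [ 2.53100025e-04,  2.77073045e-01, -9.60848825e-01,
        -1.62874045e-01],
       [ 0.00000000e+00,  0.00000000e+00,  0.00000000e+00,
         1.00000000e+00]])}
0.1 [-4.29232523e-04  7.99989887e-01 -6.00013101e-01 -5.24459327e-04]
```

```bash
sleep 3; ls pics
```

```text
scene0.png
top0.png
```

View pics/scene0.png

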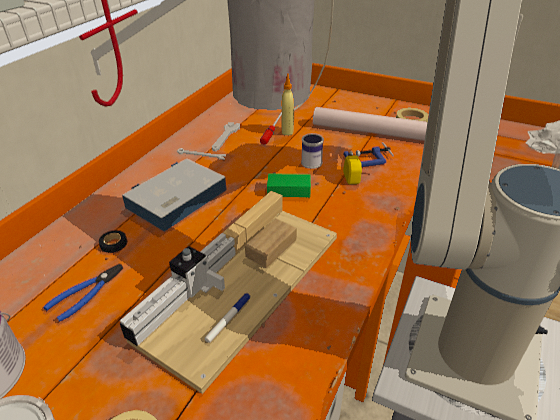

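View pics/top0.png

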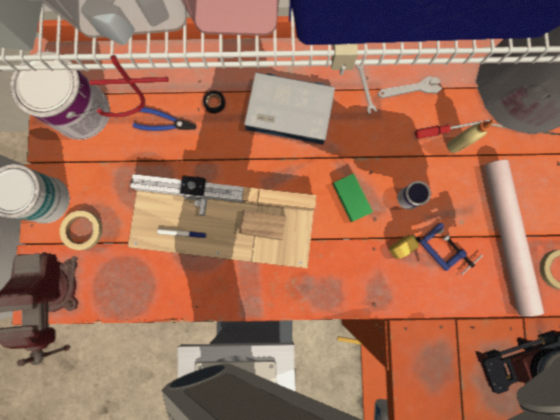

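The top view shows the jig (130–315, 175–265), with the stop's black saddle at about (193,186), the wood block at (263,222) and the green look-alike at (352,197). The tin is at (414,194), the tape at (405,245) and the marker at (182,233). The block on the board is natural wood, so it's the one meant. I'll confirm with enlarged crops.

Run:
```python
import cv2
a=cv2.imread("pics/top0.png")[165:275,120:325]; cv2.imwrite("pics/top0c.png",cv2.resize(a,None,fx=3.9,fy=3.9,interpolation=cv2.INTER_CUBIC))
a=cv2.imread("pics/scene0.png")[185:400,110:345]; cv2.imwrite("pics/scene0c.png",cv2.resize(a,None,fx=2.75,fy=2.75,interpolation=cv2.INTER_CUBIC))
```

```text
(no output)
```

View pics/top0c.png

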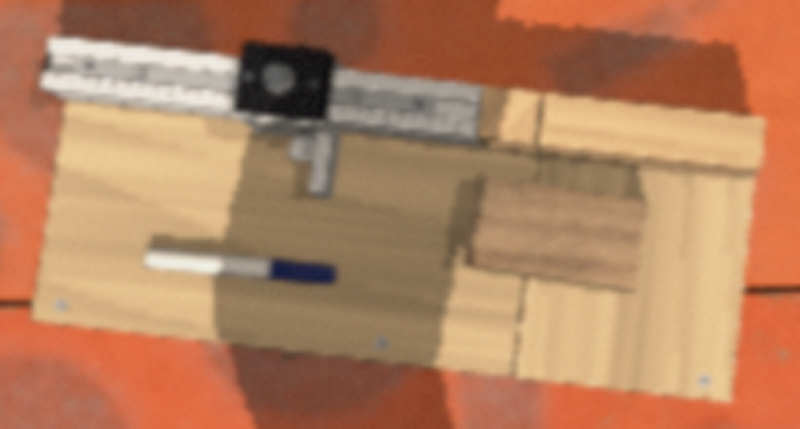

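View pics/scene0c.png

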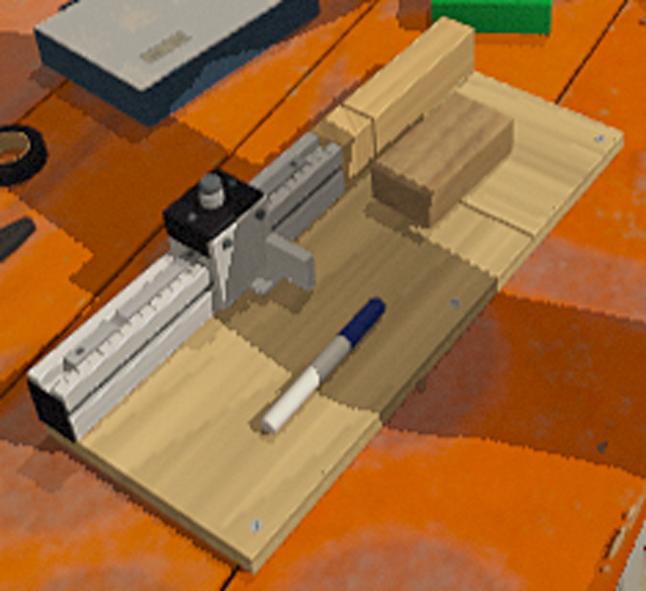

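```bash
cat > h.py <<'E'
import numpy as np,cv2
from scipy.optimize import least_squares
from scipy.spatial.transform import Rotation as R
def proj(K,T,P):
    P=np.atleast_2d(P); q=(P-T[:3,3])@T[:3,:3]
    q=q*[1,-1,-1]; u=q@K.T
    return u[:,:2]/u[:,2:]
def ray_z(K,T,uv,z):
    uv=np.atleast_2d(uv); d=np.c_[uv,np.ones(len(uv))]@np.linalg.inv(K).T*[1,-1,-1]
    d=d@T[:3,:3].T; s=(z-T[2,3])/d[:,2]
    return T[:3,3]+d*s[:,None]
def jig2w(p,P):
    P=np.atleast_2d(P)/1000.; c,s=np.cos(p[2]),np.sin(p[2])
    return np.c_[p[0]+c*P[:,0]-s*P[:,1],p[1]+s*P[:,0]+c*P[:,1],P[:,2]]
def w2jig(p,W):
    W=np.atleast_2d(W); c,s=np.cos(p[2]),np.sin(p[2]); x=W[:,0]-p[0];y=W[:,1]-p[1]
    return np.c_[c*x+s*y,-s*x+c*y,W[:,2]]*1000
E
python3 - <<'E'
from h import *
from station import *
t=camera_info("top");s=camera_info("scene")
T=np.array([[33,320],[732,402],[765,118],[47,38],[42,88],[538,145],[516,375]])/3.9+[120,165]
TP=[[-160,280,18],[-160,-220,18],[36,-220,68],[36,280,68],[0,280,68],[0,-65,68],[-160,-65,18]]
S=np.array([[250,553],[624,132],[443,17],[475,38],[30,375],[78,402]])/2.75+[110,185]
SP=[[-160,280,18],[-160,-220,18],[36,-220,68],[0,-220,68],[36,280,68],[0,280,68]]
def f(p): return np.r_[(proj(t["intrinsics"],t["T"],jig2w(p,TP))-T).ravel(),(proj(s["intrinsics"],s["T"],jig2w(p,SP))-S).ravel()]
r=least_squares(f,[.45,0,0],loss='soft_l1'); p=r.x; print(p); print(f(p).round(1).reshape(-1,2))
K,M=t["intrinsics"],t["T"]
c=lambda q:np.array(q)/3.9+[120,165]
print("saddle top",w2jig(p,ray_z(K,M,c([[245,42],[335,50],[330,118],[237,108]]),.102)).round(1))
print("cap",w2jig(p,ray_z(K,M,c([278,79]),.123)).round(1))
print("block",w2jig(p,ray_z(K,M,c([[484,175],[645,198],[635,291],[472,265]]),.056)).round(1))
print("marker",w2jig(p,ray_z(K,M,c([[146,260],[335,274]]),.026)).round(1))
E
```

```text
[ 0.54060029 -0.00323642 -0.12991429]
[[-0.5  0.8]
 [-0.1  0.4]
 [ 0.4  0.2]
 [ 0.6  0.2]
 [-0.3  0.4]
 [-0.3  0.1]
 [-0.7  0.9]
 [ 1.1  1.8]
 [-0.1 -0.8]
 [-0.3 -1. ]
 [-0.3 -4.1]
 [-0.6 -1.3]
 [-4.9 -2.4]]
saddle top [[ 42.6 135.5 102. ]
 [ 44.   74.7 102. ]
 [ -2.1  71.8 102. ]
 [ -2.4 134.5 102. ]]
cap [[ 16.6 104.9 123. ]]
block [[ -23.1  -30.4   56. ]
 [ -26.5 -143.1   56. ]
 [ -91.1 -143.4   56. ]
 [ -86.1  -29.9   56. ]]
marker [[-106.8  203.1   26. ]
 [-101.5   68.7   26. ]]
```

```bash
cat >> h.py <<'E'
p=np.array([0.54060029,-0.00323642,-0.12991429])
def quat(ang=0):  # ang 0: tool x=jig x, tool y=-jig y, z down; ang rotates about world z
    Rm=R.from_euler('z',p[2]+ang)*R.from_matrix(np.array([[1,0,0],[0,-1,0],[0,0,-1]]).T)
    q=Rm.as_quat(); return np.array([q[3],*q[:3]])
def J(x,y,z): return jig2w(p,[[x,y,z]])[0]
def wristT():
    from station import get_tcp_pos,get_ee_rot,camera_info
    q=get_ee_rot(); T=np.eye(4); T[:3,:3]=R.from_quat([q[1],q[2],q[3],q[0]]).as_matrix(); T[:3,3]=get_tcp_pos()
    return T@camera_info("wrist")["tool_from_camera"]
E
python3 - <<'E'
from h import *
from station import *
for P,a in [((18,-10,200),0),((18,155,78),0),((-110,-87,30),np.pi/2),((-110,-87,30),-np.pi/2)]:
    print(P,a,inverse_kinematics(J(*P),quat(a)))
command_gripper(0.0)
move_pose(J(18,-10,220),quat())
T=wristT(); im=read_camera("wrist"); np.save("pics/w1T.npy",T)
cv2.imwrite("pics/w1.png",im[:,:,::-1]); print(get_time(),get_tcp_pos()-J(18,-10,220))
E
```

```text
(18, -10, 200) 0 [-4.91361543e-02  3.52946887e-01  1.79945559e+00 -4.44089210e-16
  9.89190172e-01  8.07781357e-02]
(18, 155, 78) 0 [ 2.30725690e-01  5.77519608e-01  1.77471191e+00 -4.44089210e-16
  7.89361140e-01  3.60639980e-01]
(-110, -87, 30) 1.5707963267948966 [-2.05062619e-01  5.03620363e-01  2.15829731e+00 -4.44089210e-16
  4.79674979e-01 -1.64594466e+00]
(-110, -87, 30) -1.5707963267948966 [-2.05062619e-01  5.03620363e-01  2.15829731e+00 -4.44089210e-16
  4.79674979e-01  1.49564800e+00]
3.9667 [ 3.66118212e-05 -7.72887017e-04 -5.63225364e-06]
```

View pics/w1.png

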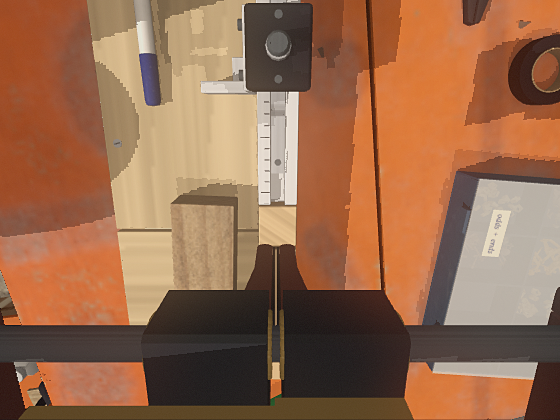

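Run:
```python
import cv2
from h import *
from station import camera_info
a=cv2.imread("pics/w1.png")[0:215,195:325]; cv2.imwrite("pics/w1c.png",cv2.resize(a,None,fx=2.75,fy=2.75,interpolation=cv2.INTER_CUBIC))
K=camera_info("wrist")["intrinsics"];T=np.load("pics/w1T.npy")
for n,z in [("m",.07)]:
  print(proj(K,T,jig2w(p,[[18,y,70] for y in (20,45,60,75)])).round(0).tolist())
print(proj(K,T,jig2w(p,[[0,-22,68],[0,-65,68],[36,-22,68]])).round(0).tolist())
uv=[[245,3],[311,3],[311,91],[245,91]]
print(w2jig(p,ray_z(K,T,uv,.102)).round(1).tolist(),w2jig(p,ray_z(K,T,[278,43],.123)).round(1))
print(w2jig(p,ray_z(K,T,[[172,204],[238,197]],.056)).round(1))
```

```text
[[275.0, 163.0], [274.0, 135.0], [274.0, 117.0], [274.0, 99.0]]
[[255.0, 208.0], [256.0, 250.0], [294.0, 208.0]]
[[-2.8, 140.1, 102.0], [44.5, 140.0, 102.0], [46.1, 80.2, 102.0], [-4.3, 80.3, 102.0]] [[ 20.7 110.3 123. ]]
[[-81.8 -21.6  56. ]
 [-17.4 -14.6  56. ]]
```

View pics/w1c.png

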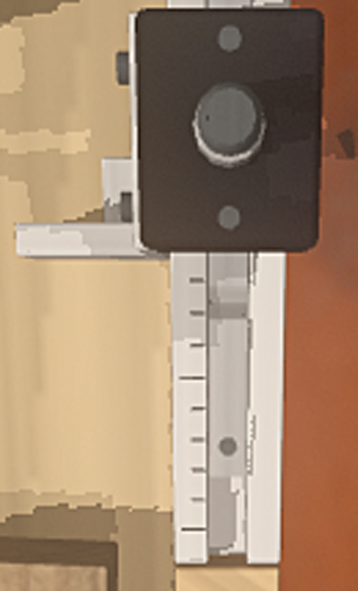

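The saddle is at (278,45) in the wrist view and its plunger is at jig y≈106. The notch sits in the strip at about (278,110), so jig y≈63–66, within the stated 45–75. The wood block is at (205,245). Next I push the stop slowly until the notch resists.

Run:
```python
from h import *
from station import *
move_pose(J(18,168,180),quat())
movel(J(18,168,82),v=0.15)
f0=get_ft_force()
r=movel(J(18,88,82),v=0.015,until_force=7)
print(r,get_time(),w2jig(p,get_tcp_pos()).round(1),(get_ft_force()-f0).round(2))
wait(0.2); print((get_ft_force()-f0).round(2),w2jig(p,get_tcp_pos()).round(1))
```

```text
True 9.1417 [[ 18.1 105.8  81.9]] [-0.08  1.54  1.36]
[1.08 1.6  1.09] [[ 17.6 105.8  81.5]]
```

Run:
```python
from h import *
from station import *
movel(J(18,125,82),v=0.05)
a=read_camera("top"); cv2.imwrite("pics/t2.png",cv2.resize(a[165:275,120:325,::-1],None,fx=3.9,fy=3.9,interpolation=cv2.INTER_CUBIC))
s=read_camera("scene"); cv2.imwrite("pics/s2.png",cv2.resize(s[215:345,140:320,::-1],None,fx=4,fy=4,interpolation=cv2.INTER_CUBIC))
T=wristT(); np.save("pics/w2T.npy",T)
im=read_camera("wrist"); cv2.imwrite("pics/w2.png",im[:,:,::-1]); print(get_time(),get_ft_force())
```

```text
10.025 [-0.86151849 -0.49838121  0.14286291]
```

View pics/s2.png

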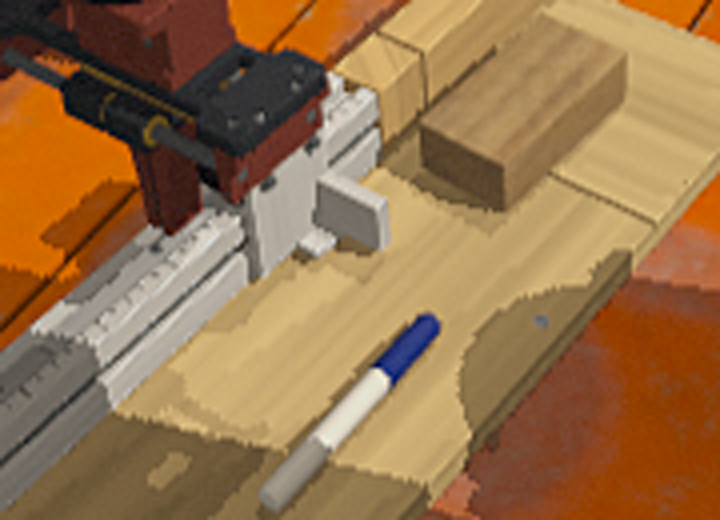

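View pics/t2.png

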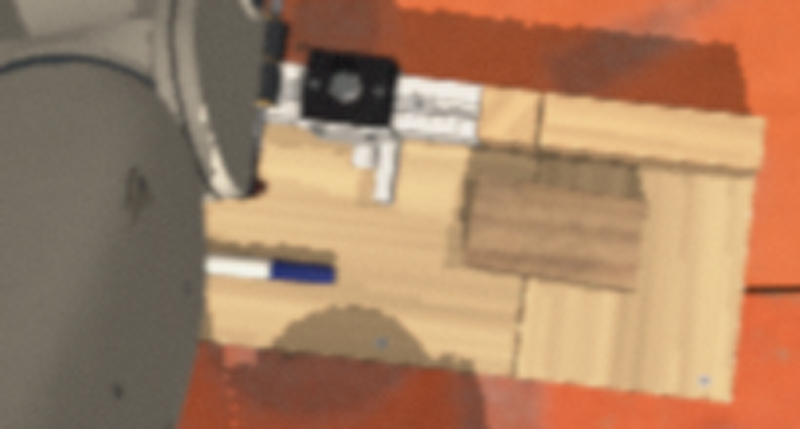

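View pics/w2.png

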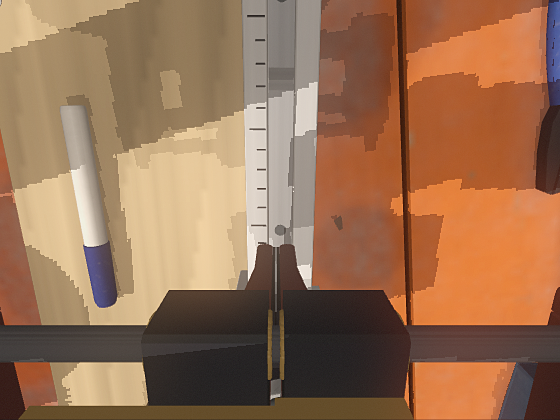

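Run:
```python
from h import *
from station import camera_info
t=camera_info("top");K,M=t["intrinsics"],t["T"]
c=lambda q:np.array(q)/3.9+[120,165]
print("cap before/after",w2jig(p,ray_z(K,M,c([[278,79],[347,87]]),.123)).round(1), w2jig(p,ray_z(K,M,c([[304,50],[399,60],[392,127],[302,118]]),.102)).round(1))
K=camera_info("wrist")["intrinsics"];T=np.load("pics/w2T.npy")
print("far notch",w2jig(p,ray_z(K,T,[[281,69],[281,75],[281,81]],.07)).round(1))
```

```text
cap before/after [[ 16.6 104.9 123. ]
 [ 16.5  59.2 123. ]] [[ 41.7  95.4 102. ]
 [ 42.1  31.2 102. ]
 [ -3.5  29.9 102. ]
 [ -4.3  90.4 102. ]]
far notch [[ 21.2 220.7  70. ]
 [ 21.3 218.1  70. ]
 [ 21.3 215.4  70. ]]
```

Run:
```python
from h import *
from station import *
movel(J(18,109,82),v=0.05); f0=get_ft_force(); u=J(0,1,0)-J(0,0,0); u/=np.linalg.norm(u)
y=109
while y>98:
    y-=1; r=movel(J(18,y,82),v=0.01,until_force=6)
    f=(get_ft_force()-f0)@u; print(y,r,w2jig(p,get_tcp_pos()).round(1)[0,1],f.round(2))
    if r or f>6: break
wait(.1);print(((get_ft_force()-f0)@u).round(2))
movel(J(18,125,82),v=0.08)
movel(J(18,125,160),v=0.2)
print(get_time())
```

```text
108 False 108.1 -0.76
107 False 107.0 0.65
106 False 105.9 0.84
105 False 105.6 6.0
5.39
12.5333
```

The stop is seated. It holds about 5.5 N without moving, which is more than the 3.5 N sliding limit, and its 46 mm travel matches the 44 mm I measured to the notch. Next I square the block onto the fence with the fingers partly open.

Run:
```python
from h import *
from station import *
A=np.pi/2
move_pose(J(-125,-86,160),quat(A))
command_gripper(0.7)
movel(J(-125,-86,28),v=0.15)
f0=get_ft_force()
r=movel(J(-68,-86,28),v=0.025,until_force=8)
print(r,w2jig(p,get_tcp_pos()).round(1),(get_ft_force()-f0).round(2),get_time())
wait(.1);print((get_ft_force()-f0).round(2))
movel(J(-110,-86,28),v=0.08)
T=wristT(); np.save("pics/w3T.npy",T)
im=read_camera("wrist"); cv2.imwrite("pics/w3.png",im[:,:,::-1])
movel(J(-110,-86,130),v=0.25)
T=wristT(); np.save("pics/w4T.npy",T)
im=read_camera("wrist"); cv2.imwrite("pics/w4.png",im[:,:,::-1]); print(get_time())
```

```text
True [[-72.1 -85.9  27.6]] [ 1.85 -0.28  0.3 ] 18.2833
[ 1.43  0.38 -0.36]
19.6583
```

View pics/w3.png

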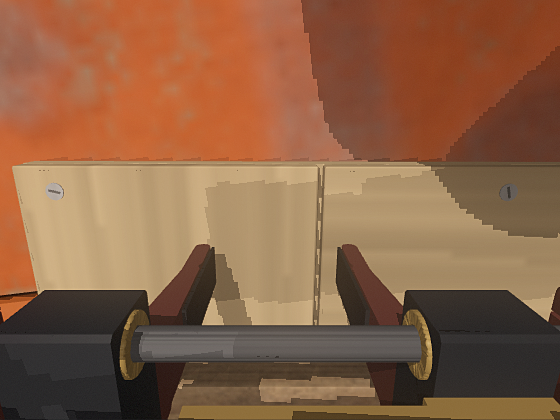

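View pics/w4.png

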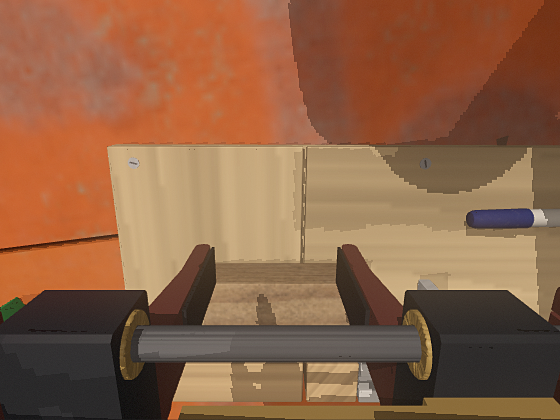

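The wrist views show the block lying along the fence. The TCP stopped at x = −72.1, and −72 is what a block touching the fence should give. Next I push the end.

Run:
```python
from h import *
from station import *
move_pose(J(-30,-185,140),quat(0))
command_gripper(0.0)
a=read_camera("top"); cv2.imwrite("pics/t5.png",cv2.resize(a[165:275,120:325,::-1],None,fx=3.9,fy=3.9,interpolation=cv2.INTER_CUBIC))
s=read_camera("scene"); cv2.imwrite("pics/s5.png",cv2.resize(s[185:345,140:345,::-1],None,fx=3.7,fy=3.7,interpolation=cv2.INTER_CUBIC))
print(get_time(),get_tcp_pos())
```

```text
22.0333 [ 0.48689886 -0.18278417  0.14000936]
```

View pics/t5.png

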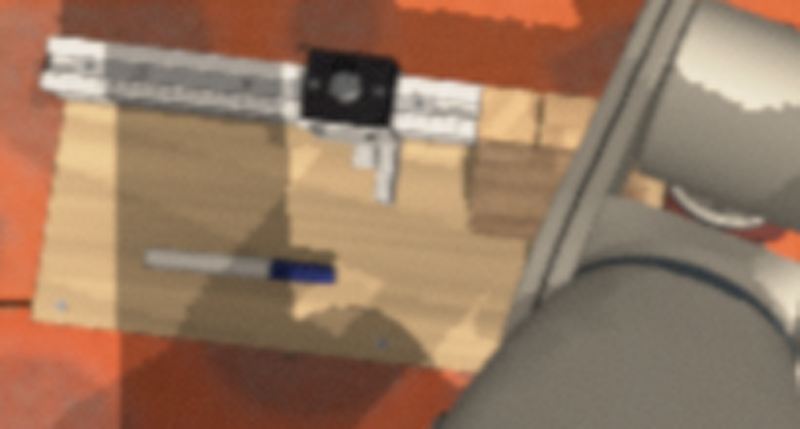

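View pics/s5.png

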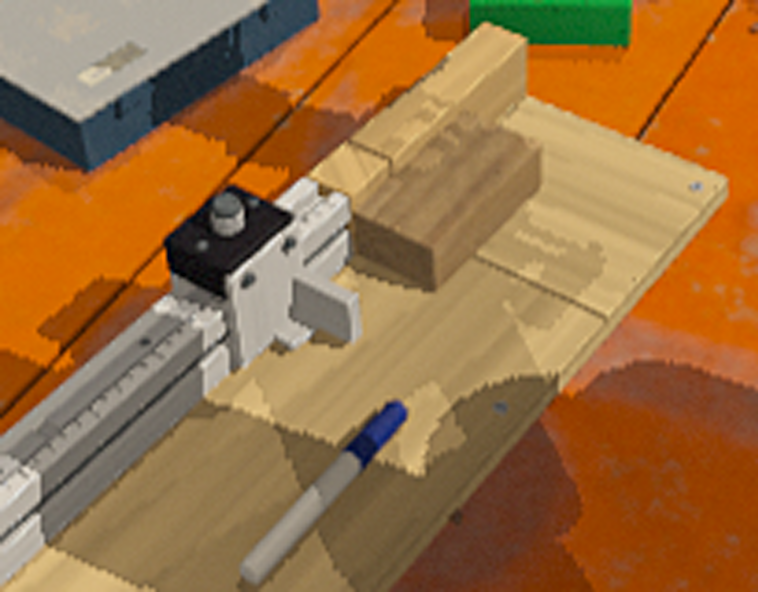

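Run:
```python
from h import *
from station import *
movel(J(-30,-185,28),v=0.15)
f0=get_ft_force(); u=J(0,1000,0)-J(0,0,0)
r=movel(J(-30,-112,28),v=0.03,until_force=5)
print(r,w2jig(p,get_tcp_pos()).round(1),((get_ft_force()-f0)@u).round(2),get_time())
if not r:
  r=movel(J(-30,-88,28),v=0.012,until_force=4.5)
  print(r,w2jig(p,get_tcp_pos()).round(1),((get_ft_force()-f0)@u).round(2),get_time())
wait(.1);print(((get_ft_force()-f0)@u).round(2))
```

```text
False [[ -30. -112.   28.]] 0.4 25.5167
True [[-30.2 -96.5  27.9]] -0.24 26.7667
0.18
```

Run:
```python
from h import *
from station import *
movel(J(-30,-140,28),v=0.1)
movel(J(-30,-140,140),v=0.2)
move_pose(J(-150,-250,250),quat(0))
a=read_camera("top"); cv2.imwrite("pics/t6.png",cv2.resize(a[165:275,120:325,::-1],None,fx=3.9,fy=3.9,interpolation=cv2.INTER_CUBIC))
s=read_camera("scene"); cv2.imwrite("pics/s6.png",cv2.resize(s[185:345,140:345,::-1],None,fx=3.7,fy=3.7,interpolation=cv2.INTER_CUBIC))
print(get_time(),get_tcp_pos())
```

```text
29.0667 [ 0.35990595 -0.23104176  0.24882824]
```

View pics/t6.png

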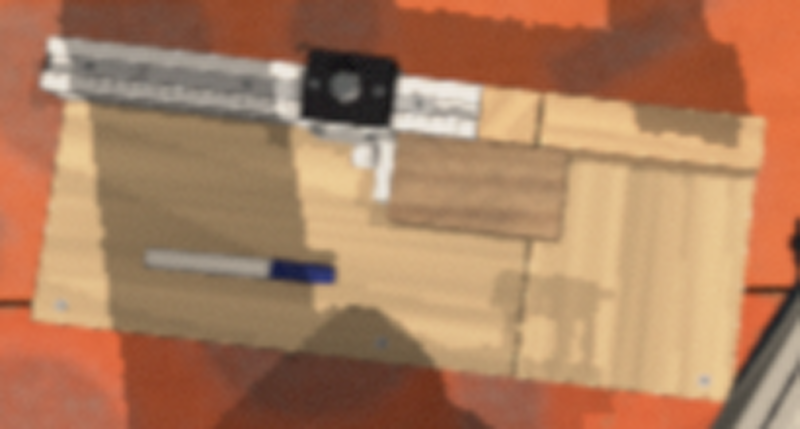

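View pics/s6.png

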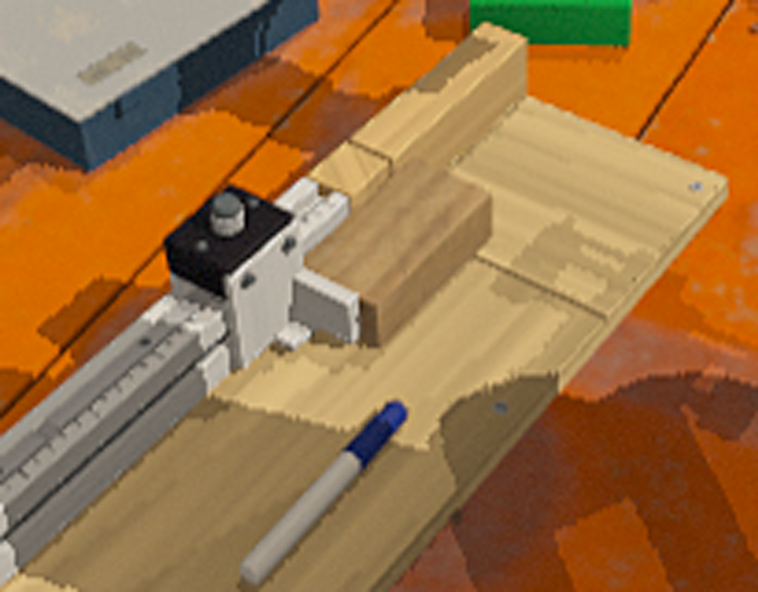

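The block butts the stop, and the saddle and cap pixels haven't moved. I'll do one light squaring push and one end check.

Run:
```python
from h import *
from station import *
move_pose(J(-115,-28,160),quat(np.pi/2))
command_gripper(0.7)
movel(J(-115,-28,28),v=0.15)
r=movel(J(-66,-28,28),v=0.025,until_force=9)
print(r,w2jig(p,get_tcp_pos()).round(1),get_time())
movel(J(-115,-28,28),v=0.1); movel(J(-115,-28,140),v=0.25)
move_pose(J(-30,-150,140),quat(0)); command_gripper(0.0)
movel(J(-30,-150,28),v=0.2); movel(J(-30,-108,28),v=0.06)
r=movel(J(-30,-88,28),v=0.012,until_force=4.5)
print(r,w2jig(p,get_tcp_pos()).round(1),get_time())
movel(J(-30,-140,28),v=0.1); movel(J(-30,-140,140),v=0.25)
move_pose(J(-150,-250,250),quat(0))
a=read_camera("top"); cv2.imwrite("pics/t7.png",cv2.resize(a[165:275,120:325,::-1],None,fx=3.9,fy=3.9,interpolation=cv2.INTER_CUBIC))
cv2.imwrite("pics/t7f.png",a[:,:,::-1])
s=read_camera("scene"); cv2.imwrite("pics/s7.png",cv2.resize(s[185:345,140:345,::-1],None,fx=3.7,fy=3.7,interpolation=cv2.INTER_CUBIC))
print(get_time())
```

```text
True [[-71.9 -28.1  27.5]] 33.725
True [[-30.2 -96.4  27.9]] 39.6833
41.775
```

View pics/t7.png

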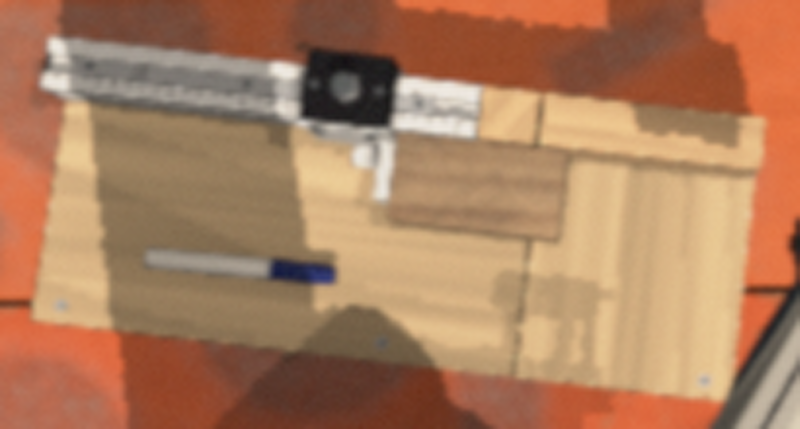

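View pics/s7.png

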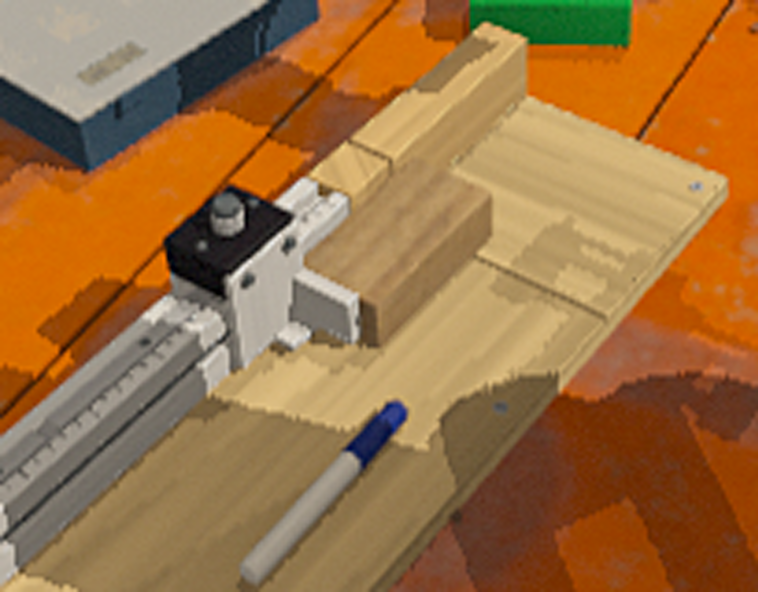

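View pics/t7f.png

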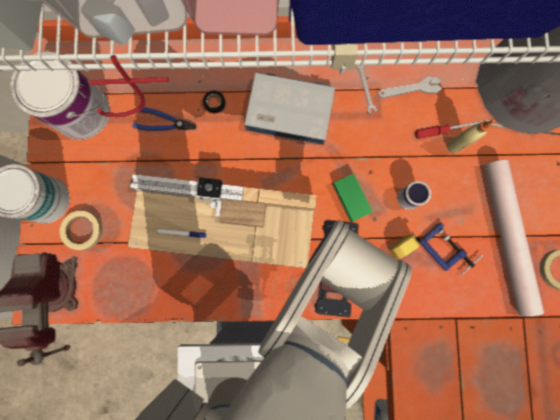

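The final views show the block flush with the fence and the stop, and the saddle still at its seated pixels. The marker, tin, tape and green block are all where they started, and the arm is clear.

```bash
python3 -c "
from station import *
wait(0.3); print(get_ft_force(),get_time()); job_done()"
```

```text
[0.66479035 0.37102831 1.25615491] 42.075
the job is handed in; nothing more can be done
```

The jig is set for the short length and I handed the job in at 42.1 s. The stop is in the notch next to the saw slot, and the block is flat against the fence with its end on the stop.

- **Stop:** I pushed it about 46 mm along the rail until the notch resisted. A second push of about 5.5 N did not move it, which is above the 3.5 N sliding limit. The camera distance to the notch was about 44 mm, so the travel agrees to within 2 mm. I could not see the plunger's drop directly, so this rests on the force check and the travel.
- **Block:** I pushed it onto the fence with both fingers, then along the fence to the stop at a 4.5 N limit. Repeating both pushes ended in the same places:

| Push | First (mm) | Repeat (mm) |
|---|---|---|
| Onto the fence (tool x) | −72.1 | −71.9 |
| Against the stop (tool y) | −96.5 | −96.4 |

- **Final pictures:** The stop had not moved since it was seated, and the block showed no visible gap. The marker, tape, tin and green look-alike looked unmoved, and the arm was clear of everything.
- **Disagreement:** The wrist camera read about 3–5 mm further along jig +y than the top camera, so I relied on differences and force checks for the fits. Nothing failed.

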